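# Make up two pipe-fitting kits

## Task

Make up two kits from the loose pipe fittings on the picking bench: the elbow and the wide coupling go in the tray with two pockets; the tee, the floor flange and the narrow coupling go in the tray with three pockets. Give each fitting a pocket of its own (any free one in its tray), in the middle of the pocket, flat on the pocket's floor and the same way up as it is now. Leave the valve, the spray can and the wrench where they are.

Things in the scene. Friction and masses are not known exactly. Their poses are not given: they have to be found in the camera images.
- tray2: Shallow kit tray fixed to the bench: white floor, blue lips, two square pockets in one row along its x axis. Outside 180 x 92 mm. Origin: centre of its underside. The pocket floors are 4 mm above the bench, the lips 4 mm thick, 10 mm above the bench. Each pocket is 84 x 84 mm inside; pocket centres at y = 0, x = -44 and +44 mm in its frame.
- tray3: Shallow kit tray fixed to the bench: white floor, blue lips, three square pockets in one row along its x axis. Outside 268 x 92 mm. Origin: centre of its underside. The pocket floors are 4 mm above the bench, the lips 4 mm thick, 10 mm above the bench. Each pocket is 84 x 84 mm inside; pocket centres at y = 0, x = -88, 0 and +88 mm in its frame.
- tee: Steel pipe tee lying flat (T from above), 36 mm high; tubes 30 mm thick, 36 mm collars 12 mm long at the three ends. Origin: underside, centre of its 62 (x) by 54 mm (y) outline. Run along x at y = -9 mm, ends flat at x = +-31; branch to +y, ends flat at y = +27; the run's back is at y = -24 mm in the middle, -27 at the collars. Axes 18 mm high. Any yaw.
- elbow: Steel 90-degree pipe elbow lying flat (L from above), 36 mm high, 53 x 53 mm; tubes 30 mm thick, 36 mm collars 12 mm long at both ends. Origin: underside, 9 mm in x and y from the corner of the tube axes (near the outline's centre). One arm to +x along y = -9, ends flat at x = +26; the other to +y along x = -9, ends flat at y = +26; round back at x = -27 and y = -27 mm. Any yaw.
- flange: Steel floor flange: disc 68 mm across and 8 mm thick with four dark bolt holes, and on it an upright tubular hub 38 mm across whose rim is 38 mm above the underside. Origin: centre of its underside. Stands on the disc, hub up.
- wide_coupling: Wide steel pipe coupling: plain tube 50 mm across, 40 mm high, open at both ends, wall 5 mm, standing upright. Origin: centre of its underside.
- narrow_coupling: Narrow steel pipe coupling: plain tube 28 mm across, 40 mm high, open at both ends, wall 5 mm, standing upright. Origin: centre of its underside.
- valve: Bystander, not part of any kit: steel ball valve among the stock, body 66 x 36 x 36 mm along x, with a black butterfly handle 52 mm long on top, 55 mm high. Origin: centre of the body's underside.
- spray_can: Bystander: white spray can with a white cap, 52 mm across, 120 mm high, standing at the back of the bench. Origin: centre of its underside.
- wrench: Bystander: steel wrench about 175 mm long and 7 to 10 mm thick, lying at the back of the bench along its own x. Origin: near its middle, on its underside.

How it is judged:
By the outcome, as a careful person would: the job done as asked, in the order asked, and still so for the second after the job is handed in, with the robot touching nothing.
It also fails if it takes over 104 s, if anything falls off the work surface, if the arm or the gripper's body presses on something with over 40 N, if the wrist force passes 120 N, or if a joint passes its speed limit or range.

## Robot

A 6-joint arm with a two-finger parallel gripper is mounted at the origin on the work surface. World frame = base frame: x ahead of the robot, y to its left, z up, the work surface at z = 0. Lengths are in m, angles in degrees, forces in N, time in s.
With the tool pointing down it reaches from about 0.25 to 0.725 m from the base axis. Payload 9.7 kg.
Tool frame: the origin (TCP) lies between the finger pads; the fingertips stand 25 mm ahead of it and the grasp point (between the pads) lies 6 mm ahead of it; z points along the fingers, y is the line along which they close (so a half turn about z gives the same grasp; the last joint's range is limited). The gripper opens to 85 mm and grips with 20 to 120 N. Pads are 22 mm wide; open, the fingers measure 114 mm over their backs; the gripper's body (76 mm by 85 mm) begins 54 mm behind the grasp point. The pads swing forward as they close: fully open they stand 13 mm farther back than shut.
Start: joints at [67.265, 4.979, 10.078, 95.1, 0, 90], TCP at [0.213, 0.507, 0.256] pointing down, gripper open.
Joint ranges: [-179.16, 179.16], [-48.56, 103.87], [-65.8, 70.77], [-126.05, 130.52], [-82.76, 87.17], [-180, 180]. Speed limits (degrees/s): [127.2, 127.2, 147.25, 180, 180, 180].

## Interface

Orientations are given as [roll, pitch, yaw] about the fixed x, y, z axes, in that order (R = Rz(yaw) Ry(pitch) Rx(roll)).
In Python, from workcell import bot gives the robot as it stands. The module is installed in compiled form; this text tells all that it offers.
- The arm moves only by the shell command python3 -m pendant 'ROWS' [FORCE]. ROWS is a JSON object with one list for each field, all of the same length, 1 to 5, a row being the entries at one place: x, y, z (the shift in shares of 1 m (1.0 is 1 m)), spin (a turn about the tool's z in a scale on which 1.0 is 90 degrees), aperture (the finger opening in m); each row is the pose to reach, as a shift and turn from the pose commanded when the command began, along the tool's axes at that moment; what a row does not reach only later rows make up. A row lasts 1/12 s, in which the tool goes at most 0.0417 m and 7.16 degrees, less where a joint would pass 70% of its speed; a pose out of reach is approached as far as the arm can. The fingers move at their own pace and stop on an object; FORCE is the grip in N (left out, the last holds). Time passes only in rows, so rows that do not move let the fingers close. It prints the time, the measured TCP pose, the force, the opening and the grip force at its end. Shift and turn numbers lie between -1 and 1, and a call with a number outside is refused. Input that does not fit is refused with a message, and nothing moves.
- bot.get_obs(): the state, without advancing time (a new reading comes with each control period).
- bot.camera(name): name is "side" or "top" or "wrist"; returns the picture (420x560x3 uint8, blue, green, red); there is no depth.
- bot.camera_info(name): a dict with "mtx" (3x3 intrinsics, pixels), "extrinsics" (4x4, takes a point from camera to world coordinates). Camera axes: x right, y down, z forward; pixel columns grow to the right and rows downward; lengths in m; the calibration is good to about 2 mm. A picture is of the moment at which its call begins: read the wrist's pose just before it. camera_info takes no time and is no camera call; for the wrist camera it gives the pose at the moment of the call.
- bot.job_done(): hands the job in; it is judged then, once.
The state is a dict: "time": time; "q": joint angles; "qd": joint speeds; "joint_efforts": joint torques, N m; "ee_pos": TCP position; "tcp_rot": TCP orientation; "wrist_force": force on the tool from outside, world axes, zero at the start; "torque": the same for the moment, N m; "opening": finger opening in m; "grasp_force": force on a finger pad.
Only numpy, scipy, OpenCV 4.12 (cv2) and the standard library are available. Lean on these libraries where they do the work, as an engineer would, in place of code of your own. Each camera call takes 0.05 s, during which the arm holds its last target. There are 200 camera calls.

## Working session

There is one attempt and no reset: what is moved stays moved. The work goes in short steps, Python scripts to look and compute and a shell command to move; the robot and the scene stay as the last step left them, time stands still between calls to the robot, and variables do not carry over. Pictures are saved under pics/ and viewed, at most 14 in all, crops included, and the job is handed in when it is done.

```bash
mkdir -p pics; python3 - <<'E'
from workcell import bot
import cv2
for n in ("top","side"):
    cv2.imwrite(f"pics/{n}0.png",bot.camera(n)); i=bot.camera_info(n); print(i["mtx"],i["extrinsics"])
print(bot.get_obs())
E
```

```text
[[539.75441493   0.         282.21940097]
 [  0.         539.75441493 210.6674936 ]
 [  0.           0.           1.        ]] [[-0.00796412 -0.99808219  0.06138817  0.53748213]
 [-0.99990706  0.00726927 -0.01153398 -0.0056431 ]
 [ 0.01106561 -0.06147432 -0.99804732  1.23666494]
 [ 0.          0.          0.          1.        ]]
[[483.84068603   0.         279.64223607]
 [  0.         483.84068603 212.98722533]
 [  0.           0.           1.        ]] [[ 0.96596806 -0.20467997  0.15815125  0.46465713]
 [-0.25825869 -0.72908143  0.63383177 -0.61583901]
 [-0.01442753 -0.65310518 -0.75712976  0.80355533]
 [ 0.          0.          0.          1.        ]]
{'time': 0.1, 'q': array([ 6.72651054e+01,  5.00849542e+00,  1.00389353e+01,  9.51000416e+01,
       -8.85876740e-04,  9.00006171e+01]), 'qd': array([-0.03239312, -0.00059423,  0.09062602, -0.02418054,  0.02582537,
       -0.00028705]), 'joint_efforts': array([ 1.86767727e-03, -5.21562481e+01,  4.65653622e+01,  1.60198845e-02,
        7.97743269e-05, -9.45058389e-06]), 'ee_pos': array([0.21249196, 0.50710025, 0.25564818]), 'tcp_rot': array([-1.79930398e+02,  8.86625666e-04,  1.57264489e+02]), 'wrist_force': array([ 0.26837342, -0.05537729, -0.08292279]), 'torque': array([0.0321051 , 0.01167615, 0.00232187]), 'grasp_force': 0.0, 'opening': 0.08570479924678936}
```

View pics/top0.png

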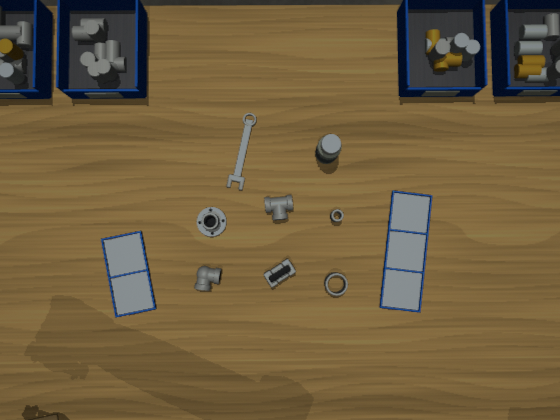

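View pics/side0.png

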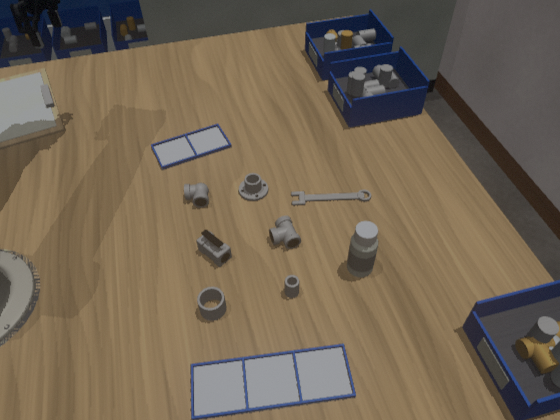

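The top view shows tray2 at (128,274), tray3 at (406,252), flange (211,222), elbow (207,278), tee (279,207), valve (280,272), narrow coupling (337,216) and wide coupling (336,284). The side view agrees. Next I'll measure by masks.

```bash
cat > h.py <<'E'
import numpy as np,cv2
from workcell import bot
def ray(info,uv,z):
    K,E=info["mtx"],info["extrinsics"]
    uv=np.atleast_2d(uv).astype(float)
    d=np.c_[(uv-[K[0,2],K[1,2]])/[K[0,0],K[1,1]],np.ones(len(uv))]@E[:3,:3].T
    return (E[:3,3]+d*((z-E[2,3])/d[:,2:]))[:,:2]
def rect(P):
    c,s,a=cv2.minAreaRect((P*1000).astype(np.float32)); return np.round(c,1),np.round(s,1),round(a,1)
def greymask(im,thr=45):
    h=cv2.cvtColor(im,cv2.COLOR_BGR2HSV); return ((h[...,1]<thr)).astype(np.uint8)*255
def bluemask(im):
    h=cv2.cvtColor(im,cv2.COLOR_BGR2HSV); return cv2.inRange(h,(100,120,40),(130,255,255))
def blobs(m,lo,hi):
    m=cv2.morphologyEx(m,cv2.MORPH_CLOSE,np.ones((3,3)))
    cs,_=cv2.findContours(m,cv2.RETR_EXTERNAL,cv2.CHAIN_APPROX_NONE)
    return [c[:,0] for c in cs if lo<cv2.contourArea(c)<hi]
E
python3 - <<'E'
from h import *
im=cv2.imread("pics/top0.png"); I=bot.camera_info("top")
for c in blobs(bluemask(im),1000,9000):
    print("tray",c.mean(0).round(),*rect(ray(I,c,.010)))
g=greymask(im,60); g[:110]=0
for c in blobs(g,60,4000):
    print("grey",c.mean(0).round(),*rect(ray(I,c,.03)))
big=cv2.resize(im[170:330,90:450],None,fx=2.2,fy=2.2,interpolation=3)
gb=cv2.cvtColor(cv2.resize(g[170:330,90:450],None,fx=2.2,fy=2.2),8)
cv2.imwrite("pics/m.png",np.vstack([big,gb])[:600])
w=bot.camera("wrist");i=bot.camera_info("wrist");cv2.imwrite("pics/w0.png",w);print(i["extrinsics"],i["mtx"])
E
```

```text
tray [128. 274.] [473.7 329. ] [179.2  92. ] 11.2
tray [405. 251.] [ 520.  -299.3] [ 92.4 267.2] 82.6
grey [336. 284.] [ 447.5 -137.9] [49.  48.6] 89.5
grey [207. 278.] [462.4 147.5] [50.8 53. ] 81.3
grey [279. 273.] [473.7 -11.8] [36.2 66.1] 31.8
grey [127. 274.] [474.6 323.8] [178.6  92.7] 11.2
grey [336. 215.] [ 600.4 -140.9] [26.  29.2] 26.1
grey [211. 221.] [588.7 139.7] [65.  64.5] 44.8
grey [279. 206.] [618.8 -12. ] [52.9 61.7] 4.8
grey [328. 148.] [ 751.7 -124.1] [54.3 66.3] 89.2
grey [241. 154.] [749.   70.9] [ 36.1 174.7] 78.5
[[ 3.87288644e-01  8.79412232e-01  2.76842251e-01  1.41165423e-01]
 [ 9.21958186e-01 -3.69161981e-01 -1.17100530e-01  5.37356698e-01]
 [-7.80004713e-04  3.00588686e-01 -9.53753550e-01  3.73300128e-01]
 [ 0.00000000e+00  0.00000000e+00  0.00000000e+00  1.00000000e+00]] [[309.63588096   0.         282.64050766]
 [  0.         309.63588096 210.47710743]
 [  0.           0.           1.        ]]
```

View pics/m.png

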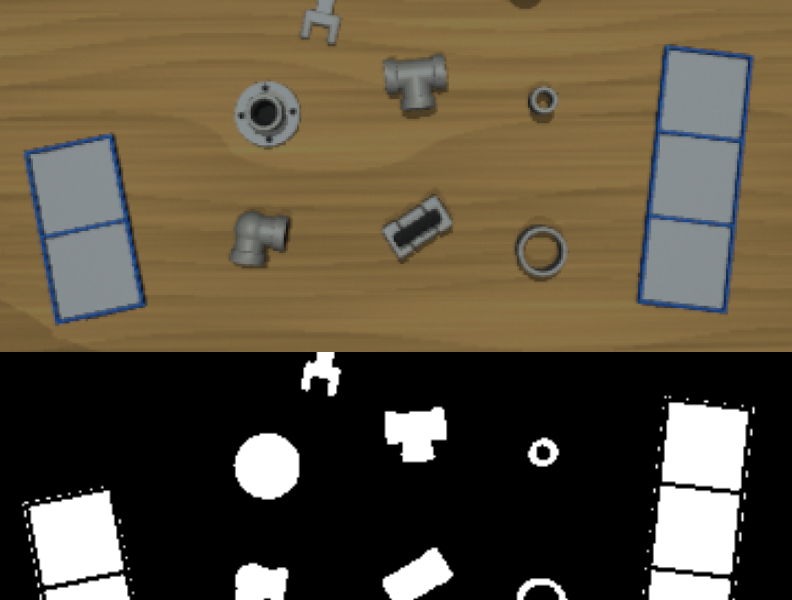

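View pics/w0.png

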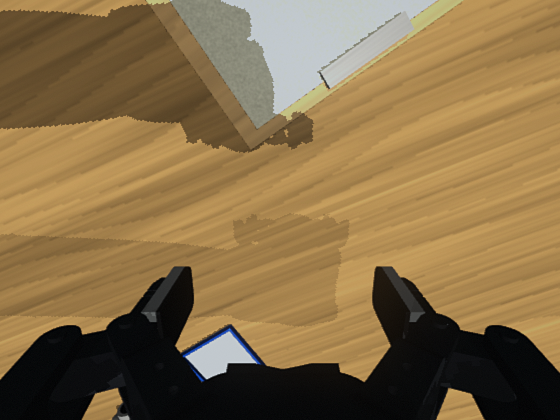

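Tray sizes (179x92, 267x92) and object sizes match the specification. The plan is to grip with the closing axis close to world y, starting with the elbow.

```bash
cat > d.py <<'E'
import sys
from h import *
from scipy.spatial.transform import Rotation as R
def delta(x,y,z,close):
    o=bot.get_obs(); M=R.from_euler("xyz",o["tcp_rot"],degrees=True).as_matrix()
    d=M.T@(np.array([x,y,z])/1000-o["ee_pos"])
    a=np.degrees(np.arctan2(M[1,1],M[0,1])); t=-((close-a+90)%180-90)
    print("delta",d.round(4),"turn",round(t,1),"t",round(o["time"],1),"pos",o["ee_pos"].round(4),"close",a.round(1))
if __name__=="__main__": delta(*map(float,sys.argv[1:]))
E
python3 d.py 470.7 148.1 200 81.3
```

```text
delta [-0.3769 -0.2313  0.056 ] turn -14.0 t 0.1 pos [0.2125 0.5072 0.2557] close 67.3
```

The rows are not in the units I measure in: turns go in shares of 90 degrees. I convert before sending: -14 degrees / 90 = -0.1556.

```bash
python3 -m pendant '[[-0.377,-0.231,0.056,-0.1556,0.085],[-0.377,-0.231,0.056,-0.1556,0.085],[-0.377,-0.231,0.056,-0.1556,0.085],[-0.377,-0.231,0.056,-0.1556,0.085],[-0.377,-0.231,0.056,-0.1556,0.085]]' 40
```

```text
refused: ROWS must be an object with one list for each field. Nothing was moved.
```

Refused on format, not on reach. It needs an object with one list for each field.

```bash
python3 -m pendant '{"x": [-0.377,-0.377,-0.377,-0.377,-0.377],"y": [-0.231,-0.231,-0.231,-0.231,-0.231],"z": [0.056,0.056,0.056,0.056,0.056],"spin": [-0.1556,-0.1556,-0.1556,-0.1556,-0.1556],"aperture": [0.085,0.085,0.085,0.085,0.085]}' 40; python3 d.py 470.7 148.1 200 81.3
```

```text
time: 0.57
ee_pos: [0.3313, 0.3416, 0.2303]
tcp_rot: [-180.0, -0.0, 171.3]
wrist_force: [0.6, 0.7, -0.5]
opening: 0.085
grasp_force: 0.0
delta [-0.167  -0.1703  0.0303] turn 0.0 t 0.6 pos [0.3313 0.3416 0.2303] close 81.3
```

```bash
python3 -m pendant '{"x": [-0.167,-0.167,-0.167,-0.167,-0.167],"y": [-0.17,-0.17,-0.17,-0.17,-0.17],"z": [0.03,0.03,0.03,0.03,0.03],"spin": [0,0,0,0,0],"aperture": [0.085,0.085,0.085,0.085,0.085]}'; python3 -m pendant '{"x": [0,0],"y": [0,0],"z": [0,0],"spin": [0,0],"aperture": [0.085,0.085]}' ;python3 d.py 470.7 148.1 200 81.3; python3 - <<'E'
from h import *
i=bot.camera_info("wrist"); w=bot.camera("wrist"); cv2.imwrite("pics/w1.png",w)
for c in blobs(greymask(w,60),1500,40000): print(c.mean(0).round(),*rect(ray(i,c,.018)))
E
```

```text
time: 0.98
ee_pos: [0.4523, 0.1735, 0.2044]
tcp_rot: [180.0, 0.0, 171.3]
wrist_force: [0.3, 0.1, -0.3]
opening: 0.0852
grasp_force: 0.0
time: 1.15
ee_pos: [0.4523, 0.1735, 0.204]
tcp_rot: [-180.0, -0.1, 171.0]
wrist_force: [0.1, 0.7, 0.4]
opening: 0.0851
grasp_force: 0.0
delta [-0.0221 -0.0222  0.004 ] turn -0.3 t 1.1 pos [0.4523 0.1735 0.204 ] close 81.0
[275. 307.] [582.8 142.6] [65.5 72.1] 43.5
[279. 367.] [642.  139.1] [728.6 220.3] 81.0
[109. 241.] [476.5 -18.8] [37.7 99.2] 32.0
[261. 205.] [461.4 148.3] [54.3 55.4] 81.0
[443. 223.] [511.4 333.1] [78.5 79.9] 11.2
[426. 144.] [428.3 316.7] [80.3 79.7] 11.1
```

View pics/w1.png

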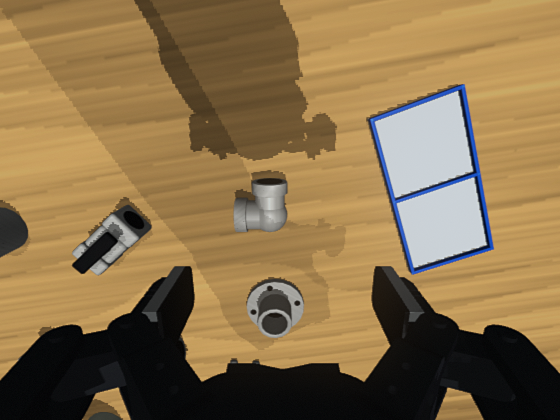

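The wrist view shows the elbow at (261,205), agreeing with the top view within 1 mm, and tray2 agreeing to 2 mm. I'll descend and grip.

```bash
python3 -m pendant '{"x": [-0.022,-0.022,-0.022,-0.022,-0.022],"y": [-0.0222,-0.0222,-0.0222,-0.0222,-0.0222],"z": [0.034,0.075,0.116,0.155,0.174],"spin": [0,0,0,0,0],"aperture": [0.085,0.085,0.085,0.085,0.085]}'; python3 -m pendant '{"x": [0,0,0,0,0],"y": [0,0,0,0,0],"z": [0,0,0,0,0],"spin": [0,0,0,0,0],"aperture": [0.085,0.04,0.04,0.04,0.04]}' 40;python3 -m pendant '{"x": [0,0],"y": [0,0],"z": [0,0],"spin": [0,0],"aperture": [0.04,0.04]}' ; python3 d.py 470.7 148.1 30 81.0
```

```text
time: 1.62
ee_pos: [0.467, 0.1508, 0.0258]
tcp_rot: [-179.9, -0.3, 171.4]
wrist_force: [0.0, -0.8, 0.1]
opening: 0.0847
grasp_force: 0.0
time: 2.03
ee_pos: [0.4714, 0.1511, 0.0335]
tcp_rot: [179.9, 0.2, 171.3]
wrist_force: [-1.1, 0.1, 5.5]
opening: 0.0515
grasp_force: 40.8
time: 2.2
ee_pos: [0.4714, 0.1511, 0.0335]
tcp_rot: [179.9, 0.2, 171.3]
wrist_force: [-1.2, 0.9, 5.3]
opening: 0.0517
grasp_force: 40.7
delta [ 0.0002 -0.003   0.0035] turn 0.3 t 2.2 pos [0.4714 0.1511 0.0335] close 81.3
```

```bash
python3 -m pendant '{"x": [0,0,0,0],"y": [0,0,0,0],"z": [-0.04,-0.08,-0.08,-0.08],"spin": [0,0,0,0],"aperture": [0.04,0.04,0.04,0.04]}'; python3 d.py 439.6 320.6 113 81.3
```

```text
time: 2.53
ee_pos: [0.4719, 0.151, 0.1146]
tcp_rot: [179.8, 0.4, 171.3]
wrist_force: [-0.8, -0.4, -3.1]
opening: 0.0514
grasp_force: 44.1
delta [0.0577 0.1627 0.0018] turn -0.0 t 2.5 pos [0.4719 0.151  0.1146] close 81.3
```

```bash
python3 -m pendant '{"x": [0.058,0.058,0.058,0.058,0.058],"y": [0.1627,0.1627,0.1627,0.1627,0.1627],"z": [0.002,0.002,0.002,0.002,0.002],"spin": [0,0,0,0,0],"aperture": [0.04,0.04,0.04,0.04,0.04]}' ; python3 -m pendant '{"x": [0,0],"y": [0,0],"z": [0,0],"spin": [0,0],"aperture": [0.04,0.04]}'; python3 d.py 439.6 320.6 38 81.3;python3 - <<'E'
from h import *
i=bot.camera_info("wrist"); w=bot.camera("wrist"); cv2.imwrite("pics/w2.png",w)
E
```

```text
time: 2.95
ee_pos: [0.4357, 0.3247, 0.1078]
tcp_rot: [179.9, -0.1, 171.5]
wrist_force: [-1.2, -0.6, -1.6]
opening: 0.0516
grasp_force: 44.1
time: 3.12
ee_pos: [0.4368, 0.3198, 0.1079]
tcp_rot: [-179.9, -0.0, 171.3]
wrist_force: [-0.6, -0.3, -1.9]
opening: 0.0511
grasp_force: 44.1
delta [-0.0027  0.0013  0.0699] turn 0.0 t 3.1 pos [0.4368 0.3198 0.1079] close 81.3
```

View pics/w2.png

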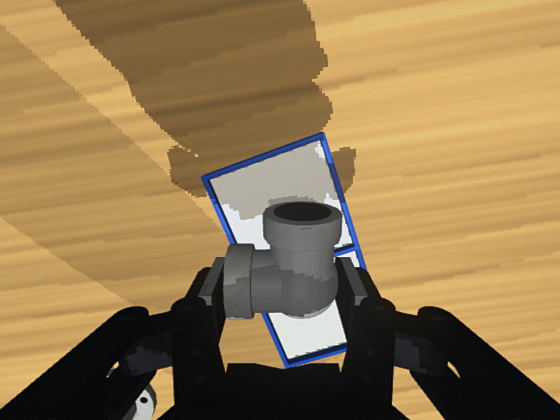

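The elbow is held level between the pads at about (290,260), over the near pocket. I'll lower it with a correction.

```bash
python3 -m pendant '{"x": [-0.0027,-0.0027,-0.0027,-0.0027],"y": [0.0013,0.0013,0.0013,0.0013],"z": [0.03,0.055,0.063,0.064],"spin": [0,0,0,0],"aperture": [0.04,0.04,0.04,0.04]}'; python3 -m pendant '{"x": [0,0],"y": [0,0],"z": [0,0],"spin": [0,0],"aperture": [0.04,0.04]}'; python3 d.py 439.6 320.6 37.5 81.3
```

```text
time: 3.5
ee_pos: [0.4394, 0.3186, 0.0426]
tcp_rot: [-179.8, -0.2, 171.2]
wrist_force: [-0.6, -0.1, -0.9]
opening: 0.0512
grasp_force: 44.0
time: 3.67
ee_pos: [0.4411, 0.3207, 0.0463]
tcp_rot: [179.9, 0.1, 171.2]
wrist_force: [0.3, 0.6, -1.0]
opening: 0.0511
grasp_force: 44.0
delta [ 0.0015 -0.0003  0.0088] turn -0.1 t 3.7 pos [0.4411 0.3207 0.0463] close 81.2
```

```bash
python3 -m pendant '{"x": [0.001,0.001,0.001,0.001],"y": [0,0,0,0],"z": [0.006,0.009,0.009,0.009],"spin": [0,0,0,0],"aperture": [0.04,0.04,0.04,0.04]}'; python3 d.py 439.6 320.6 37.5 81.3
```

```text
time: 4.0
ee_pos: [0.44, 0.3213, 0.0375]
tcp_rot: [179.9, 0.1, 171.3]
wrist_force: [-1.7, -2.3, 8.8]
opening: 0.0513
grasp_force: 45.7
delta [ 0.0003 -0.0007  0.    ] turn -0.0 t 4.0 pos [0.44   0.3213 0.0375] close 81.3
```

```bash
python3 -m pendant '{"x": [0,0,0,0],"y": [0,0,0,0],"z": [0,0,0,0],"spin": [0,0,0,0],"aperture": [0.068,0.068,0.068,0.068]}'; python3 -m pendant '{"x": [0,0,0,0,0],"y": [0,0,0,0,0],"z": [-0.03,-0.07,-0.11,-0.14,-0.14],"spin": [0,0,0,0,0],"aperture": [0.068,0.085,0.085,0.085,0.085]}'; python3 d.py 448.2 -136.8 180 81.3;python3 - <<'E'
from h import *
i=bot.camera_info("wrist"); w=bot.camera("wrist"); cv2.imwrite("pics/w3.png",w)
E
```

```text
time: 4.33
ee_pos: [0.4393, 0.3209, 0.0357]
tcp_rot: [180.0, -0.0, 171.3]
wrist_force: [-0.3, -0.1, 0.6]
opening: 0.0679
grasp_force: 0.0
time: 4.75
ee_pos: [0.441, 0.3222, 0.1827]
tcp_rot: [179.6, 0.4, 171.3]
wrist_force: [1.0, -0.2, 0.4]
opening: 0.085
grasp_force: 0.0
delta [-7.680e-02 -4.526e-01  3.000e-04] turn -0.0 t 4.8 pos [0.441  0.3222 0.1827] close 81.3
```

View pics/w3.png

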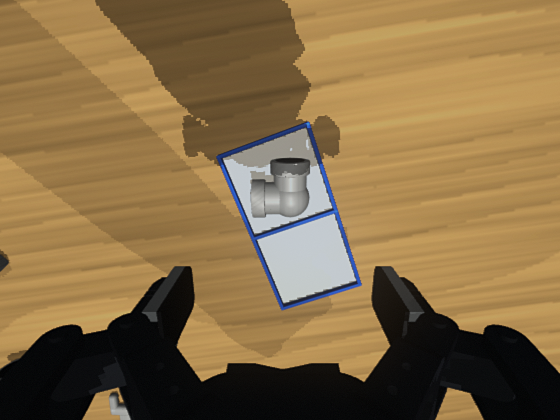

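The elbow sits flat in the near pocket, at about (282,188). Next is the wide coupling.

```bash
python3 -m pendant '{"x": [-0.035,-0.035,-0.035,-0.035,-0.035],"y": [-0.208,-0.208,-0.208,-0.208,-0.208],"z": [0,0,0,0,0],"spin": [0,0,0,0,0],"aperture": [0.085,0.085,0.085,0.085,0.085]}'; python3 -m pendant '{"x": [-0.035,-0.035,-0.035,-0.035,-0.035],"y": [-0.208,-0.208,-0.208,-0.208,-0.208],"z": [0,0,0,0,0],"spin": [0,0,0,0,0],"aperture": [0.085,0.085,0.085,0.085,0.085]}';  python3 -m pendant '{"x": [-0.007,-0.007,-0.007],"y": [-0.036,-0.036,-0.036],"z": [0,0,0],"spin": [0,0,0],"aperture": [0.085,0.085,0.085]}';  python3 d.py 448.2 -136.8 30 81.3;python3 - <<'E'
from h import *
i=bot.camera_info("wrist"); w=bot.camera("wrist"); cv2.imwrite("pics/w4.png",w)
m=greymask(w,60)
for c in blobs(m,1500,40000): print(c.mean(0).round(),*rect(ray(i,c,.04)),rect(ray(i,c,.004))[:2])
t=bot.camera("top"); I=bot.camera_info("top");cv2.imwrite("pics/top1.png",t)
for c in blobs(greymask(t,60),200,1200): print("top",c.mean(0).round(),*rect(ray(I,c,.018)))
E
```

```text
time: 5.22
ee_pos: [0.4414, 0.1108, 0.1745]
tcp_rot: [-180.0, -0.1, 171.3]
wrist_force: [1.0, 0.2, -0.1]
opening: 0.085
grasp_force: 0.0
time: 5.63
ee_pos: [0.4444, -0.0977, 0.1747]
tcp_rot: [180.0, -0.1, 171.3]
wrist_force: [1.1, 0.6, -0.3]
opening: 0.0848
grasp_force: 0.0
time: 5.88
ee_pos: [0.446, -0.134, 0.1744]
tcp_rot: [180.0, -0.1, 171.0]
wrist_force: [0.1, 1.4, 0.3]
opening: 0.0852
grasp_force: 0.0
delta [-0.0029 -0.0025  0.1444] turn -0.3 t 5.9 pos [ 0.446  -0.134   0.1744] close 81.0
[279. 206.] [ 444.2 -136.5] [48. 55.] 81.0 (array([ 454.8, -138.6]), array([54.9, 62.8]))
[421. 209.] [466.  -17.5] [48.8 64.1] 32.3 (array([479.8,  -2.6]), array([55.7, 73.2]))
[121. 206.] [ 424.4 -268.8] [71.9 72.9] 82.7 (array([ 432.2, -289.8]), array([82.1, 83.3]))
top [279. 273.] [473.  -11.9] [36.5 66.8] 31.8
top [211. 221.] [589.2 141.2] [63.1 65.6] 89.9
top [278. 206.] [619.6 -11.7] [53.2 62.9] 4.8
top [328. 148.] [ 753.8 -125.3] [54.8 66.9] 89.3
top [241. 154.] [751.1  71.6] [ 36.5 176.4] 78.5
top [271.   2.] [1093.4    1.6] [607.1  16.6] 89.8
```

```bash
python3 -m pendant '{"x": [-0.002,-0.002,-0.002,-0.002,-0.002],"y": [-0.003,-0.003,-0.003,-0.003,-0.003],"z": [0.04,0.08,0.12,0.143,0.143],"spin": [0,0,0,0,0],"aperture": [0.085,0.085,0.085,0.085,0.085]}'; python3 -m pendant '{"x": [0,0,0,0,0],"y": [0,0,0,0,0],"z": [0,0,0,0,0],"spin": [0,0,0,0,0],"aperture": [0.04,0.04,0.04,0.04,0.04]}' 40; python3 -m pendant '{"x": [0,0],"y": [0,0],"z": [0,0],"spin": [0,0],"aperture": [0.04,0.04]}'; python3 -m pendant '{"x": [0,0,0,0,0],"y": [0,0,0,0,0],"z": [-0.04,-0.08,-0.12,-0.12,-0.12],"spin": [0,0,0,0,0],"aperture": [0.04,0.04,0.04,0.04,0.04]}'; python3 d.py 517.2 338.6 150 81.3
```

```text
time: 6.4
ee_pos: [0.445, -0.1331, 0.0273]
tcp_rot: [179.9, -0.5, 171.4]
wrist_force: [-0.5, 0.1, -1.3]
opening: 0.0852
grasp_force: 0.0
time: 6.82
ee_pos: [0.4497, -0.1358, 0.0354]
tcp_rot: [-180.0, 0.2, 171.3]
wrist_force: [-1.9, 1.7, 7.5]
opening: 0.049
grasp_force: 40.9
time: 6.98
ee_pos: [0.4497, -0.1358, 0.0354]
tcp_rot: [-180.0, 0.2, 171.3]
wrist_force: [-1.4, 1.8, 7.3]
opening: 0.0492
grasp_force: 40.8
time: 7.4
ee_pos: [0.4498, -0.1361, 0.1564]
tcp_rot: [-180.0, 0.4, 171.3]
wrist_force: [0.3, -1.0, -3.7]
opening: 0.049
grasp_force: 43.6
delta [0.0055 0.4794 0.006 ] turn -0.0 t 7.4 pos [ 0.4498 -0.1361  0.1564] close 81.3
```

```bash
python3 -m pendant '{"x": [0.002,0.002,0.002,0.002,0.002],"y": [0.208,0.208,0.208,0.208,0.208],"z": [0.003,0.003,0.003,0.003,0.003],"spin": [0,0,0,0,0],"aperture": [0.04,0.04,0.04,0.04,0.04]}'; python3 -m pendant '{"x": [0.002,0.002,0.002,0.002,0.002],"y": [0.208,0.208,0.208,0.208,0.208],"z": [0.003,0.003,0.003,0.003,0.003],"spin": [0,0,0,0,0],"aperture": [0.04,0.04,0.04,0.04,0.04]}';  python3 -m pendant '{"x": [0.001,0.001,0.001,0.001],"y": [0.063,0.063,0.063,0.063],"z": [0,0,0,0],"spin": [0,0,0,0],"aperture": [0.04,0.04,0.04,0.04]}';  python3 d.py 517.2 338.6 60 81.3
```

```text
time: 7.82
ee_pos: [0.4772, 0.0721, 0.1489]
tcp_rot: [-180.0, -0.0, 171.2]
wrist_force: [1.2, -0.3, -3.5]
opening: 0.0494
grasp_force: 43.7
time: 8.23
ee_pos: [0.5067, 0.2782, 0.1455]
tcp_rot: [-180.0, -0.1, 171.3]
wrist_force: [0.5, -0.3, -2.8]
opening: 0.0495
grasp_force: 43.7
time: 8.57
ee_pos: [0.5152, 0.3395, 0.1449]
tcp_rot: [-179.9, -0.1, 171.4]
wrist_force: [0.3, -1.3, -2.6]
opening: 0.0489
grasp_force: 43.8
delta [-0.0023 -0.0004  0.0849] turn 0.1 t 8.6 pos [0.5152 0.3395 0.1449] close 81.4
```

```bash
python3 -m pendant '{"x": [-0.003,-0.003,-0.003,-0.003],"y": [0,0,0,0],"z": [0.04,0.08,0.09,0.09],"spin": [0,0,0,0],"aperture": [0.04,0.04,0.04,0.04]}'; python3 -m pendant '{"x": [0,0],"y": [0,0],"z": [0,0],"spin": [0,0],"aperture": [0.04,0.04]}'; python3 d.py 518.2 338.6 39.5 81.3
```

```text
time: 8.9
ee_pos: [0.5168, 0.3357, 0.0528]
tcp_rot: [-179.7, -0.3, 171.2]
wrist_force: [-0.1, 0.4, -2.8]
opening: 0.0493
grasp_force: 43.7
time: 9.07
ee_pos: [0.52, 0.3383, 0.0594]
tcp_rot: [179.9, 0.1, 171.2]
wrist_force: [0.4, 0.5, -2.9]
opening: 0.0489
grasp_force: 43.8
delta [ 0.0019 -0.      0.0199] turn -0.1 t 9.1 pos [0.52   0.3383 0.0594] close 81.2
```

```bash
python3 -m pendant '{"x": [0.0015,0.0015,0.0015,0.0015],"y": [0,0,0,0],"z": [0.012,0.02,0.02,0.02],"spin": [0,0,0,0],"aperture": [0.04,0.04,0.04,0.04]}'; python3 d.py 518.2 338.6 39.5 81.3
```

```text
time: 9.4
ee_pos: [0.5185, 0.339, 0.0383]
tcp_rot: [179.9, 0.2, 171.3]
wrist_force: [1.9, 0.9, 4.7]
opening: 0.0493
grasp_force: 45.5
delta [ 0.0002 -0.0005 -0.0012] turn -0.0 t 9.4 pos [0.5185 0.339  0.0383] close 81.3
```

```bash
python3 -m pendant '{"x": [0,0,0,0],"y": [0,0,0,0],"z": [0,0,0,0],"spin": [0,0,0,0],"aperture": [0.062,0.062,0.062,0.062]}'; python3 -m pendant '{"x": [0,0,0,0,0],"y": [0,0,0,0,0],"z": [-0.03,-0.07,-0.11,-0.13,-0.13],"spin": [0,0,0,0,0],"aperture": [0.062,0.085,0.085,0.085,0.085]}'; python3 d.py 628.6 -11.1 170 94.8;python3 - <<'E'
from h import *
i=bot.camera_info("wrist"); w=bot.camera("wrist"); cv2.imwrite("pics/w5.png",w)
E
```

```text
time: 9.73
ee_pos: [0.5174, 0.3383, 0.0366]
tcp_rot: [-180.0, -0.0, 171.3]
wrist_force: [-0.1, 0.0, 0.1]
opening: 0.0621
grasp_force: 0.0
time: 10.15
ee_pos: [0.519, 0.3394, 0.1728]
tcp_rot: [179.7, 0.4, 171.3]
wrist_force: [0.9, 0.2, -0.1]
opening: 0.0847
grasp_force: 0.0
delta [-0.1615 -0.3298  0.002 ] turn -13.5 t 10.2 pos [0.519  0.3394 0.1728] close 81.3
```

View pics/w5.png

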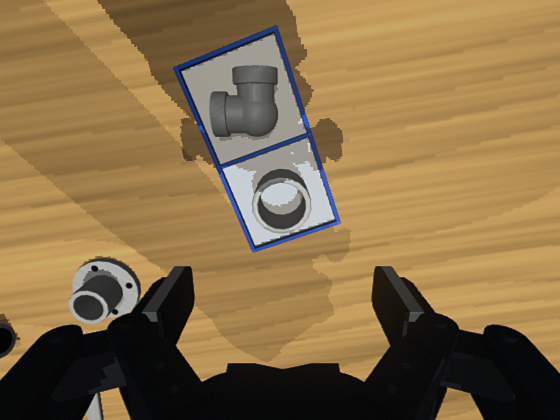

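Both tray2 fittings are in place and upright: the elbow at (245,102), the wide coupling at (282,200). Next is the tee.

In the tool's units: -13.5 degrees / 90 = -0.15.

```bash
python3 -m pendant '{"x": [-0.0915,-0.0915,-0.0915,-0.0915,-0.0915],"y": [-0.187,-0.187,-0.187,-0.187,-0.187],"z": [0,0,0,0,0],"spin": [-0.0833,-0.0833,-0.0833,-0.15,-0.15],"aperture": [0.085,0.085,0.085,0.085,0.085]}';  python3 d.py 628.6 -11.1 170 94.8
```

```text
time: 10.62
ee_pos: [0.5787, 0.1392, 0.1651]
tcp_rot: [-180.0, -0.1, -174.9]
wrist_force: [0.6, 0.1, 0.4]
opening: 0.0849
grasp_force: 0.0
delta [-0.0362 -0.1541 -0.0049] turn 0.3 t 10.6 pos [0.5787 0.1392 0.1651] close 95.1
```

```bash
python3 -m pendant '{"x": [-0.036,-0.036,-0.036,-0.036,-0.036],"y": [-0.154,-0.154,-0.154,-0.154,-0.154],"z": [-0.005,-0.005,-0.005,-0.005,-0.005],"spin": [0,0,0,0,0],"aperture": [0.085,0.085,0.085,0.085,0.085]}'; python3 -m pendant '{"x": [0,0],"y": [0,0],"z": [0,0],"spin": [0,0],"aperture": [0.085,0.085]}'; python3 d.py 628.6 -11.1 34 94.8;python3 - <<'E'
from h import *
i=bot.camera_info("wrist"); w=bot.camera("wrist"); cv2.imwrite("pics/w6.png",w)
for c in blobs(greymask(w,60),1000,40000): print(c.mean(0).round(),*rect(ray(i,c,.018)),rect(ray(i,c,.004))[:2])
E
```

```text
time: 11.03
ee_pos: [0.6284, -0.0149, 0.1697]
tcp_rot: [-179.9, -0.1, -175.5]
wrist_force: [1.5, 0.4, 0.3]
opening: 0.0851
grasp_force: 0.0
time: 11.2
ee_pos: [0.6272, -0.0093, 0.1704]
tcp_rot: [180.0, -0.1, -175.3]
wrist_force: [-0.3, -0.2, -0.1]
opening: 0.085
grasp_force: 0.0
delta [-0.0015 -0.002   0.1363] turn -0.1 t 11.2 pos [ 0.6272 -0.0093  0.1704] close 94.7
[280. 196.] [619.2 -11.4] [55.5 65.2] 4.7 (array([622.8, -11.2]), array([58.4, 68.6]))
[130. 161.] [ 600.9 -143.6] [29.  46.4] 22.8 (array([ 603.6, -150.2]), array([30.5, 48.8]))
[452. 172.] [588.4 136.2] [67.3 65.5] 33.8 (array([590.3, 144.1]), array([70.8, 68.9]))
[293.  17.] [486.5  -9.9] [36.8 76.3] 4.7 (array([483.1,  -9.6]), array([38.7, 80.2]))
```

```bash
python3 -m pendant '{"x": [-0.0015,-0.0015,-0.0015,-0.0015,-0.0015],"y": [-0.002,-0.002,-0.002,-0.002,-0.002],"z": [0.04,0.08,0.12,0.134,0.134],"spin": [0,0,0,0,0],"aperture": [0.085,0.085,0.085,0.085,0.085]}'; python3 -m pendant '{"x": [0,0,0,0,0],"y": [0,0,0,0,0],"z": [0,0,0,0,0],"spin": [0,0,0,0,0],"aperture": [0.085,0.05,0.05,0.05,0.05]}' 40; python3 -m pendant '{"x": [0,0],"y": [0,0],"z": [0,0],"spin": [0,0],"aperture": [0.05,0.05]}'; python3 -m pendant '{"x": [0,0,0,0,0],"y": [0,0,0,0,0],"z": [-0.04,-0.08,-0.12,-0.12,-0.12],"spin": [0,0,0,0,0],"aperture": [0.05,0.05,0.05,0.05,0.05]}'; python3 d.py 528 -298.5 150 90
```

```text
time: 11.67
ee_pos: [0.6262, -0.0097, 0.0325]
tcp_rot: [179.9, -0.5, -175.1]
wrist_force: [-0.3, 0.3, -0.3]
opening: 0.0851
grasp_force: 0.0
time: 12.08
ee_pos: [0.6308, -0.011, 0.0404]
tcp_rot: [180.0, 0.2, -175.2]
wrist_force: [-0.4, 0.6, 7.2]
opening: 0.0607
grasp_force: 43.2
time: 12.25
ee_pos: [0.6307, -0.011, 0.0404]
tcp_rot: [180.0, 0.2, -175.2]
wrist_force: [-0.8, 1.8, 6.5]
opening: 0.0611
grasp_force: 43.2
time: 12.67
ee_pos: [0.6309, -0.0113, 0.1615]
tcp_rot: [-180.0, 0.4, -175.2]
wrist_force: [0.3, -0.3, -4.2]
opening: 0.0611
grasp_force: 47.5
delta [ 0.1265 -0.2776  0.0109] turn 4.8 t 12.7 pos [ 0.6309 -0.0113  0.1615] close 94.8
```

```bash
python3 d.py 618.6 -313 150 82.6
```

```text
delta [ 0.0374 -0.2996  0.0115] turn 12.2 t 12.7 pos [ 0.6309 -0.0113  0.1615] close 94.8
```

In the tool's units: 12.2 degrees / 90 = 0.1356.

```bash
python3 -m pendant '{"x": [0.0374,0.0374,0.0374,0.0374,0.0374],"y": [-0.2996,-0.2996,-0.2996,-0.2996,-0.2996],"z": [0.01,0.01,0.01,0.01,0.01],"spin": [0.0667,0.1356,0.1356,0.1356,0.1356],"aperture": [0.05,0.05,0.05,0.05,0.05]}'; python3 d.py 618.6 -313 150 82.6
```

```text
time: 13.08
ee_pos: [0.6199, -0.2209, 0.1491]
tcp_rot: [180.0, -0.1, 172.6]
wrist_force: [0.8, -0.3, -2.7]
opening: 0.0607
grasp_force: 47.5
delta [-0.0106 -0.0915 -0.001 ] turn -0.0 t 13.1 pos [ 0.6199 -0.2209  0.1491] close 82.6
```

```bash
python3 -m pendant '{"x": [-0.011,-0.011,-0.011,-0.011,-0.011],"y": [-0.0915,-0.0915,-0.0915,-0.0915,-0.0915],"z": [-0.001,-0.001,-0.001,-0.001,-0.001],"spin": [0,0,0,0,0],"aperture": [0.05,0.05,0.05,0.05,0.05]}'; python3 d.py 618.6 -313 60 82.6
```

```text
time: 13.5
ee_pos: [0.6193, -0.3117, 0.15]
tcp_rot: [179.9, -0.1, 172.5]
wrist_force: [-0.1, 0.6, -2.5]
opening: 0.0611
grasp_force: 47.5
delta [ 0.0003 -0.0014  0.09  ] turn -0.1 t 13.5 pos [ 0.6193 -0.3117  0.15  ] close 82.5
```

```bash
python3 -m pendant '{"x": [0,0,0,0],"y": [-0.0014,-0.0014,-0.0014,-0.0014],"z": [0.04,0.08,0.09,0.09],"spin": [0,0,0,0],"aperture": [0.05,0.05,0.05,0.05]}'; python3 -m pendant '{"x": [0,0],"y": [0,0],"z": [0,0],"spin": [0,0],"aperture": [0.05,0.05]}';  python3 d.py 618.6 -313 44.5 82.6; python3 - <<'E'
from h import *
cv2.imwrite("pics/w7.png",bot.camera("wrist"))
E
```

```text
time: 13.83
ee_pos: [0.6177, -0.3103, 0.0574]
tcp_rot: [179.8, -0.4, 172.7]
wrist_force: [-1.0, 0.4, -1.9]
opening: 0.0609
grasp_force: 47.4
time: 14.0
ee_pos: [0.621, -0.3127, 0.0648]
tcp_rot: [-179.9, 0.2, 172.6]
wrist_force: [0.6, 0.1, -1.9]
opening: 0.0611
grasp_force: 47.5
delta [ 0.0024 -0.0006  0.0203] turn 0.0 t 14.0 pos [ 0.621  -0.3127  0.0648] close 82.6
```

View pics/w7.png

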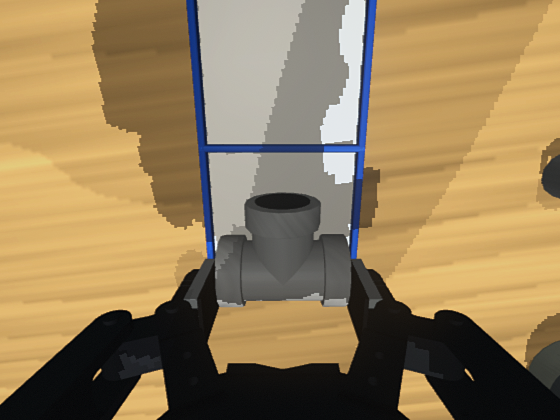

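The tee is held level and centred over the far pocket, at (285,250). I'll set it down.

```bash
python3 -m pendant '{"x": [0.0024,0.0024,0.0024,0.0024],"y": [-0.0005,-0.0005,-0.0005,-0.0005],"z": [0.012,0.0205,0.0205,0.0205],"spin": [0,0,0,0],"aperture": [0.05,0.05,0.05,0.05]}';python3 d.py 618.6 -313 44.5 82.6
```

```text
time: 14.38
ee_pos: [0.6185, -0.3138, 0.0433]
tcp_rot: [-179.9, 0.3, 172.6]
wrist_force: [1.7, -0.3, 7.2]
opening: 0.0607
grasp_force: 50.8
delta [ 0.      0.0008 -0.0012] turn -0.0 t 14.4 pos [ 0.6185 -0.3138  0.0433] close 82.6
```

```bash
python3 -m pendant '{"x": [0,0,0,0],"y": [0,0,0,0],"z": [0,0,0,0],"spin": [0,0,0,0],"aperture": [0.072,0.072,0.072,0.072]}'; python3 -m pendant '{"x": [0,0,0,0,0],"y": [0,0,0,0,0],"z": [-0.03,-0.07,-0.11,-0.13,-0.13],"spin": [0,0,0,0,0],"aperture": [0.072,0.085,0.085,0.085,0.085]}'; python3 d.py 589.6 142 170 82.6
```

```text
time: 14.72
ee_pos: [0.617, -0.313, 0.0409]
tcp_rot: [180.0, -0.0, 172.6]
wrist_force: [-0.5, -1.0, 0.0]
opening: 0.0722
grasp_force: 0.0
time: 15.13
ee_pos: [0.6188, -0.3139, 0.1778]
tcp_rot: [-179.8, 0.5, 172.6]
wrist_force: [1.2, -0.5, 0.5]
opening: 0.0853
grasp_force: 0.0
delta [0.088  0.4483 0.0058] turn -0.0 t 15.1 pos [ 0.6188 -0.3139  0.1778] close 82.6
```

```bash
python3 -m pendant '{"x": [0.04,0.04,0.04,0.04,0.04],"y": [0.204,0.204,0.204,0.204,0.204],"z": [0,0,0,0,0],"spin": [0,0,0,0,0],"aperture": [0.085,0.085,0.085,0.085,0.085]}'; python3 -m pendant '{"x": [0.04,0.04,0.04,0.04,0.04],"y": [0.204,0.204,0.204,0.204,0.204],"z": [0,0,0,0,0],"spin": [0,0,0,0,0],"aperture": [0.085,0.085,0.085,0.085,0.085]}'; python3 -m pendant '{"x": [0.008,0.008,0.008],"y": [0.04,0.04,0.04],"z": [0,0,0],"spin": [0,0,0],"aperture": [0.085,0.085,0.085]}';python3 d.py 589.6 142 40 82.6;python3 - <<'E'
from h import *
i=bot.camera_info("wrist"); w=bot.camera("wrist"); cv2.imwrite("pics/w8.png",w)
for c in blobs(greymask(w,60),1000,40000): print(c.mean(0).round(),*rect(ray(i,c,.008)))
E
```

```text
time: 15.55
ee_pos: [0.6032, -0.1039, 0.1704]
tcp_rot: [180.0, -0.1, 172.5]
wrist_force: [1.2, 0.2, 0.1]
opening: 0.085
grasp_force: 0.0
time: 15.97
ee_pos: [0.59, 0.1038, 0.1706]
tcp_rot: [-180.0, -0.0, 172.6]
wrist_force: [0.5, 0.1, 0.1]
opening: 0.0849
grasp_force: 0.0
time: 16.22
ee_pos: [0.5873, 0.1447, 0.1703]
tcp_rot: [-180.0, -0.1, 172.8]
wrist_force: [0.2, -0.4, 1.0]
opening: 0.0848
grasp_force: 0.0
delta [-0.0028 -0.0023  0.1303] turn 0.2 t 16.2 pos [0.5873 0.1447 0.1703] close 82.8
[280. 200.] [589.  141.8] [66.6 67.5] 84.5
[68. 92.] [473.  -23.3] [50.7 87.5] 31.9
[502.  88.] [515.7 342.3] [83.2 91.5] 11.1
[482.  18.] [453.1 324.5] [38.4 80.8] 11.0
```

View pics/w8.png

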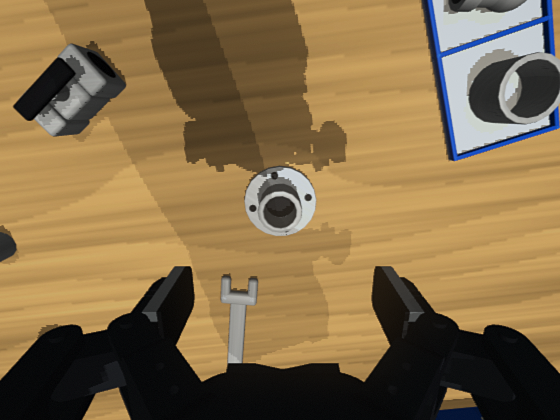

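Flange at (280,200), measured (589,142); hub clear of neighbours.

```bash
python3 -m pendant '{"x": [-0.0025,-0.0025,-0.0025,-0.0025,-0.0025],"y": [-0.0023,-0.0023,-0.0023,-0.0023,-0.0023],"z": [0.04,0.08,0.115,0.129,0.129],"spin": [0,0,0,0,0],"aperture": [0.085,0.085,0.085,0.085,0.085]}'; python3 -m pendant '{"x": [0,0,0,0,0],"y": [0,0,0,0,0],"z": [0,0,0,0,0],"spin": [0,0,0,0,0],"aperture": [0.06,0.03,0.03,0.03,0.03]}' 50; python3 -m pendant '{"x": [0,0,0],"y": [0,0,0],"z": [0,0,0],"spin": [0,0,0],"aperture": [0.03,0.03,0.03]}'; python3 -m pendant '{"x": [0,0,0,0,0],"y": [0,0,0,0,0],"z": [-0.04,-0.08,-0.12,-0.12,-0.12],"spin": [0,0,0,0,0],"aperture": [0.03,0.03,0.03,0.03,0.03]}'; python3 d.py 521 -300 150 82.6
```

```text
time: 16.68
ee_pos: [0.5877, 0.1376, 0.0374]
tcp_rot: [-179.8, -0.4, 172.4]
wrist_force: [-0.7, 0.7, 0.6]
opening: 0.0851
grasp_force: 0.0
time: 17.1
ee_pos: [0.5913, 0.1401, 0.0447]
tcp_rot: [179.9, 0.2, 172.6]
wrist_force: [-0.6, -0.4, 7.4]
opening: 0.036
grasp_force: 49.7
time: 17.35
ee_pos: [0.5913, 0.1401, 0.0447]
tcp_rot: [179.9, 0.2, 172.6]
wrist_force: [-0.3, -0.3, 6.7]
opening: 0.0359
grasp_force: 49.7
time: 17.77
ee_pos: [0.5915, 0.1403, 0.1657]
tcp_rot: [179.9, 0.3, 172.6]
wrist_force: [-0.2, -0.7, -3.6]
opening: 0.0359
grasp_force: 51.5
delta [ 0.0131 -0.4457  0.0147] turn -0.0 t 17.8 pos [0.5915 0.1403 0.1657] close 82.6
```

```bash
python3 -m pendant '{"x": [0.006,0.006,0.006,0.006,0.006],"y": [-0.208,-0.208,-0.208,-0.208,-0.208],"z": [0.01,0.01,0.01,0.01,0.01],"spin": [0,0,0,0,0],"aperture": [0.03,0.03,0.03,0.03,0.03]}'; python3 -m pendant '{"x": [0.006,0.006,0.006,0.006,0.006],"y": [-0.208,-0.208,-0.208,-0.208,-0.208],"z": [0,0,0,0,0],"spin": [0,0,0,0,0],"aperture": [0.03,0.03,0.03,0.03,0.03]}'; python3 -m pendant '{"x": [0,0,0],"y": [-0.03,-0.03,-0.03],"z": [0,0,0],"spin": [0,0,0],"aperture": [0.03,0.03,0.03]}';python3 d.py 522.3 -300 65 82.6
```

```text
time: 18.18
ee_pos: [0.5559, -0.0671, 0.1504]
tcp_rot: [-180.0, -0.1, 172.6]
wrist_force: [1.8, -1.0, -2.6]
opening: 0.0363
grasp_force: 51.7
time: 18.6
ee_pos: [0.523, -0.2727, 0.1506]
tcp_rot: [180.0, -0.1, 172.6]
wrist_force: [1.0, 0.5, -3.2]
opening: 0.036
grasp_force: 51.7
time: 18.85
ee_pos: [0.5194, -0.302, 0.1502]
tcp_rot: [179.9, -0.2, 172.4]
wrist_force: [0.7, -0.4, -3.4]
opening: 0.0363
grasp_force: 51.8
delta [-0.0029  0.0023  0.0852] turn -0.2 t 18.9 pos [ 0.5194 -0.302   0.1502] close 82.4
```

```bash
python3 -m pendant '{"x": [-0.002,-0.002,-0.002,-0.002],"y": [0.001,0.001,0.001,0.001],"z": [0.04,0.08,0.085,0.085],"spin": [0,0,0,0],"aperture": [0.03,0.03,0.03,0.03]}'; python3 -m pendant '{"x": [0,0],"y": [0,0],"z": [0,0],"spin": [0,0],"aperture": [0.03,0.03]}';  python3 d.py 522.3 -300 48.5 82.6; python3 - <<'E'
from h import *
cv2.imwrite("pics/w9.png",bot.camera("wrist"))
E
```

```text
time: 19.18
ee_pos: [0.5208, -0.2978, 0.0641]
tcp_rot: [179.8, -0.4, 172.6]
wrist_force: [1.2, 0.6, -2.9]
opening: 0.0366
grasp_force: 51.9
time: 19.35
ee_pos: [0.5239, -0.3001, 0.07]
tcp_rot: [-179.9, 0.2, 172.6]
wrist_force: [0.3, -1.4, -2.9]
opening: 0.0362
grasp_force: 51.9
delta [ 0.0017 -0.      0.0215] turn 0.0 t 19.4 pos [ 0.5239 -0.3001  0.07  ] close 82.6
```

View pics/w9.png

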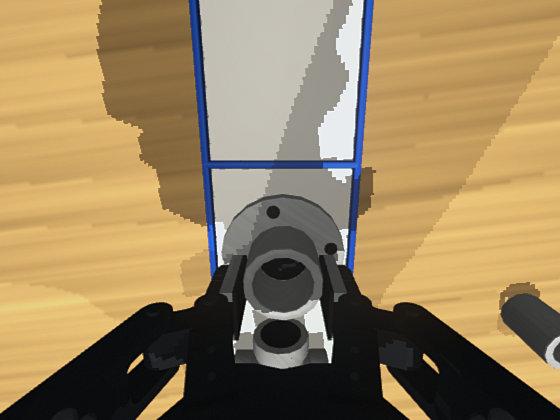

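The flange is held upright at (283,260), centred between the lips. I'll lower and release it.

```bash
python3 -m pendant '{"x": [0.0017,0.0017,0.0017,0.0017],"y": [0,0,0,0],"z": [0.012,0.0215,0.0215,0.0215],"spin": [0,0,0,0],"aperture": [0.03,0.03,0.03,0.03]}';python3 d.py 522.3 -300 48.5 82.6; python3 -m pendant '{"x": [0,0,0,0],"y": [0,0,0,0],"z": [0,0,0,0],"spin": [0,0,0,0],"aperture": [0.055,0.055,0.055,0.055]}'; python3 -m pendant '{"x": [0,0,0,0,0],"y": [0,0,0,0,0],"z": [-0.03,-0.07,-0.11,-0.13,-0.13],"spin": [0,0,0,0,0],"aperture": [0.055,0.07,0.07,0.07,0.07]}'; python3 d.py 600.5 -139.8 160 82.6
```

```text
time: 19.73
ee_pos: [0.5218, -0.3004, 0.0472]
tcp_rot: [-179.9, 0.2, 172.6]
wrist_force: [-1.5, -1.2, 7.4]
opening: 0.0362
grasp_force: 55.9
delta [-0.0005  0.0005 -0.0013] turn -0.0 t 19.7 pos [ 0.5218 -0.3004  0.0472] close 82.6
time: 20.07
ee_pos: [0.5208, -0.2998, 0.0455]
tcp_rot: [180.0, -0.0, 172.6]
wrist_force: [0.1, 0.4, 0.6]
opening: 0.0548
grasp_force: 0.0
time: 20.48
ee_pos: [0.5226, -0.3007, 0.1817]
tcp_rot: [-179.8, 0.4, 172.6]
wrist_force: [1.4, -0.5, 0.6]
opening: 0.07
grasp_force: 0.0
delta [-0.0563  0.1697  0.0216] turn -0.0 t 20.5 pos [ 0.5226 -0.3007  0.1817] close 82.6
```

```bash
python3 -m pendant '{"x": [-0.0563,-0.0563,-0.0563,-0.0563,-0.0563],"y": [0.1697,0.1697,0.1697,0.1697,0.1697],"z": [0.014,0.014,0.014,0.014,0.014],"spin": [0,0,0,0,0],"aperture": [0.07,0.07,0.07,0.07,0.07]}'; python3 -m pendant '{"x": [0,0],"y": [0,0],"z": [0,0],"spin": [0,0],"aperture": [0.07,0.07]}';python3 d.py 600.5 -139.8 40 82.6;python3 - <<'E'
from h import *
i=bot.camera_info("wrist"); w=bot.camera("wrist"); cv2.imwrite("pics/w10.png",w)
for c in blobs(greymask(w,60),400,40000): print(c.mean(0).round(),*rect(ray(i,c,.04)),*rect(ray(i,c,.0)))
E
```

```text
time: 20.9
ee_pos: [0.6, -0.1343, 0.1603]
tcp_rot: [179.9, -0.1, 172.8]
wrist_force: [0.4, -0.2, -0.3]
opening: 0.0696
grasp_force: 0.0
time: 21.07
ee_pos: [0.5987, -0.1383, 0.161]
tcp_rot: [-180.0, -0.1, 172.7]
wrist_force: [-0.8, -0.7, 0.5]
opening: 0.0701
grasp_force: 0.0
delta [-0.0022 -0.0013  0.121 ] turn 0.1 t 21.1 pos [ 0.5987 -0.1383  0.161 ] close 82.7
[380. 287.] [675.7 -61.2] [56.5 15.5] 16.3 [701.4 -50. ] [66.  18.1] 16.3
[ 97. 231.] [ 594.7 -297. ] [87.4 71.6] 82.6 [ 606.9 -325.3] [102.1  83.6] 82.6
[279. 210.] [ 595.5 -140.6] [26.1 34.7] 82.6 [ 607.8 -142.7] [30.4 40.5] 82.6
[ 81. 133.] [ 518.8 -282.3] [78.  73.1] 82.6 [ 518.2 -308.1] [91.  85.3] 82.6
[428.  32.] [477.1 -18.8] [34.7 73.8] 32.0 [469.6  -0.5] [40.5 86.2] 32.0
[65. 38.] [ 455.2 -270.6] [71. 48.] 82.6 [ 444.  -294.5] [82.9 56. ] 82.6
```

View pics/w10.png

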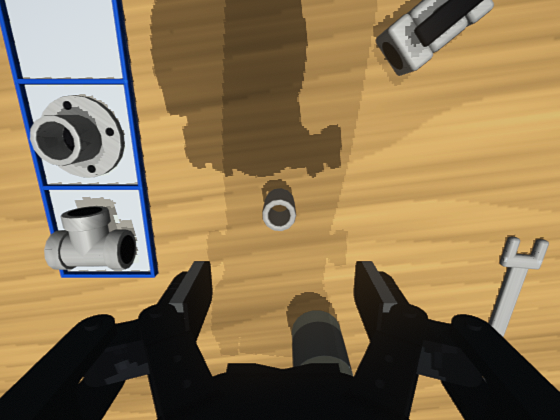

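Flange and tee are upright in tray3's middle and far pockets; the narrow coupling's rim is at (279,215), giving about (599,-140).

```bash
python3 -m pendant '{"x": [-0.001,-0.001,-0.001,-0.001,-0.001],"y": [-0.0016,-0.0016,-0.0016,-0.0016,-0.0016],"z": [0.04,0.08,0.115,0.121,0.121],"spin": [0,0,0,0,0],"aperture": [0.07,0.07,0.07,0.07,0.07]}'; python3 -m pendant '{"x": [0,0,0,0,0],"y": [0,0,0,0,0],"z": [0,0,0,0,0],"spin": [0,0,0,0,0],"aperture": [0.05,0.02,0.02,0.02,0.02]}' 40; python3 -m pendant '{"x": [0,0,0],"y": [0,0,0],"z": [0,0,0],"spin": [0,0,0],"aperture": [0.02,0.02,0.02]}'; python3 -m pendant '{"x": [0,0,0,0,0],"y": [0,0,0,0,0],"z": [-0.04,-0.08,-0.12,-0.12,-0.12],"spin": [0,0,0,0,0],"aperture": [0.02,0.02,0.02,0.02,0.02]}'; python3 d.py 434.7 -289 150 82.6
```

```text
time: 21.53
ee_pos: [0.5975, -0.1415, 0.0386]
tcp_rot: [180.0, -0.3, 172.5]
wrist_force: [-0.4, 0.1, 0.9]
opening: 0.0701
grasp_force: 0.0
time: 21.95
ee_pos: [0.6008, -0.1409, 0.0435]
tcp_rot: [-180.0, 0.2, 172.6]
wrist_force: [0.3, -0.7, 6.9]
opening: 0.0269
grasp_force: 39.1
time: 22.2
ee_pos: [0.6008, -0.141, 0.0435]
tcp_rot: [-180.0, 0.2, 172.6]
wrist_force: [-2.0, 0.5, 6.6]
opening: 0.0271
grasp_force: 39.1
time: 22.62
ee_pos: [0.6011, -0.1409, 0.165]
tcp_rot: [-180.0, 0.4, 172.6]
wrist_force: [0.1, 0.3, -1.7]
opening: 0.0267
grasp_force: 39.8
delta [ 0.146  -0.1684  0.0141] turn -0.0 t 22.6 pos [ 0.6011 -0.1409  0.165 ] close 82.6
```

```bash
python3 -m pendant '{"x": [0.146,0.146,0.146,0.146,0.146],"y": [-0.1684,-0.1684,-0.1684,-0.1684,-0.1684],"z": [0.01,0.01,0.01,0.01,0.01],"spin": [0,0,0,0,0],"aperture": [0.02,0.02,0.02,0.02,0.02]}'; python3 -m pendant '{"x": [0.0105,0.0105,0.0105],"y": [-0.0125,-0.0125,-0.0125],"z": [0,0,0],"spin": [0,0,0],"aperture": [0.02,0.02,0.02]}';python3 d.py 434.7 -289 65 82.6
```

```text
time: 23.03
ee_pos: [0.4421, -0.2793, 0.1503]
tcp_rot: [180.0, -0.1, 172.6]
wrist_force: [1.2, -1.5, -0.3]
opening: 0.0269
grasp_force: 39.9
time: 23.28
ee_pos: [0.4311, -0.2903, 0.1508]
tcp_rot: [180.0, -0.0, 172.4]
wrist_force: [-0.3, -0.6, -1.1]
opening: 0.0269
grasp_force: 39.9
delta [-0.0034  0.0017  0.0858] turn -0.2 t 23.3 pos [ 0.4311 -0.2903  0.1508] close 82.4
```

```bash
python3 -m pendant '{"x": [-0.002,-0.002,-0.002,-0.002],"y": [0.001,0.001,0.001,0.001],"z": [0.04,0.08,0.085,0.085],"spin": [0,0,0,0],"aperture": [0.02,0.02,0.02,0.02]}'; python3 -m pendant '{"x": [0,0],"y": [0,0],"z": [0,0],"spin": [0,0],"aperture": [0.02,0.02]}';  python3 d.py 434.5 -289 47.5 82.6
```

```text
time: 23.62
ee_pos: [0.4331, -0.2873, 0.064]
tcp_rot: [179.8, -0.3, 172.6]
wrist_force: [0.4, -0.1, -0.7]
opening: 0.0272
grasp_force: 39.9
time: 23.78
ee_pos: [0.4354, -0.2895, 0.0689]
tcp_rot: [-179.9, 0.2, 172.6]
wrist_force: [-0.7, -0.4, 0.1]
opening: 0.0271
grasp_force: 39.9
delta [0.0011 0.0004 0.0214] turn 0.0 t 23.8 pos [ 0.4354 -0.2895  0.0689] close 82.6
```

```bash
python3 -m pendant '{"x": [0.001,0.001,0.001,0.001],"y": [0,0,0,0],"z": [0.012,0.0215,0.0215,0.0215],"spin": [0,0,0,0],"aperture": [0.02,0.02,0.02,0.02]}'; python3 d.py 434.5 -289 47.5 82.6; python3 -m pendant '{"x": [0,0,0,0],"y": [0,0,0,0],"z": [0,0,0,0],"spin": [0,0,0,0],"aperture": [0.045,0.045,0.045,0.045]}'; python3 -m pendant '{"x": [0,0,0,0,0],"y": [0,0,0,0,0],"z": [-0.03,-0.07,-0.11,-0.15,-0.15],"spin": [0,0,0,0,0],"aperture": [0.045,0.07,0.07,0.07,0.07]}'; python3 -m pendant '{"x": [0,0,0,0,0],"y": [0.16,0.16,0.16,0.16,0.16],"z": [-0.03,-0.03,-0.03,-0.03,-0.03],"spin": [0,0,0,0,0],"aperture": [0.07,0.07,0.07,0.07,0.07]}'; python3 -m pendant '{"x": [0,0],"y": [0,0],"z": [0,0],"spin": [0,0],"aperture": [0.07,0.07]}'
python3 - <<'E'
from h import *
t=bot.camera("top"); I=bot.camera_info("top"); s=bot.camera("side")
a=cv2.resize(t[180:330,370:445],None,fx=4,fy=4,interpolation=3); b=cv2.resize(t[220:325,90:170],(457,600),interpolation=3)
cv2.imwrite("pics/top2.png",np.hstack([b,a])); cv2.imwrite("pics/side2.png",s)
E
```

```text
time: 24.12
ee_pos: [0.434, -0.2897, 0.0457]
tcp_rot: [-179.9, 0.2, 172.6]
wrist_force: [1.7, -0.8, 3.1]
opening: 0.0267
grasp_force: 42.5
delta [-0.0004  0.0008 -0.0018] turn -0.0 t 24.1 pos [ 0.434  -0.2897  0.0457] close 82.6
time: 24.45
ee_pos: [0.4329, -0.2889, 0.0446]
tcp_rot: [180.0, -0.0, 172.6]
wrist_force: [-0.3, 0.6, -0.9]
opening: 0.045
grasp_force: 0.0
time: 24.87
ee_pos: [0.4349, -0.2902, 0.2031]
tcp_rot: [-179.7, 0.5, 172.6]
wrist_force: [1.2, -1.0, 1.0]
opening: 0.07
grasp_force: 0.0
time: 25.28
ee_pos: [0.4545, -0.1256, 0.2265]
tcp_rot: [179.9, 0.1, 172.8]
wrist_force: [0.6, 0.1, 0.1]
opening: 0.07
grasp_force: 0.0
time: 25.45
ee_pos: [0.4538, -0.1304, 0.2248]
tcp_rot: [-180.0, -0.0, 172.6]
wrist_force: [-0.1, -1.5, 0.5]
opening: 0.07
grasp_force: 0.0
```

View pics/top2.png

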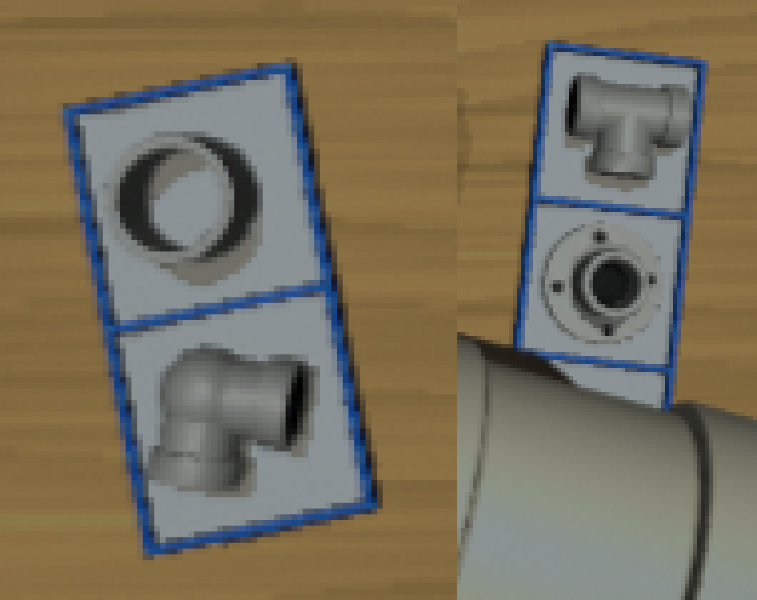

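View pics/side2.png

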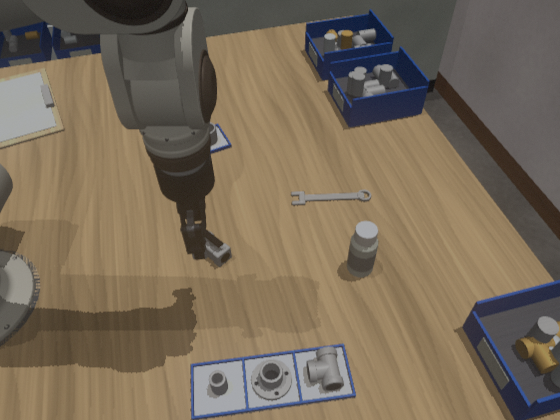

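```bash
python3 - <<'E'
from h import *
I=bot.camera_info("top")
def p(n,u,v,z,ref,s=5.714,o=(90,220)): print(n,(ray(I,[o[0]+u/s-.4,o[1]+v/s-.4],z)*1000).round(1),ref)
p("elbow",232,418,.022,(430.6,321.5))
p("wide inner rim",188,200,.044,(517.2,338.6))
p("pocket far",202,199,.004,(517.2,338.6)); p("pocket near",245,420,.004,(430.6,321.5))
p("tee",(567+690)/2-457,(74+182)/2,.022,(607.3,-311),4,(370,180))
p("flange",(541+663)/2-457,(222+342)/2,.010,(520,-300),4,(370,180))
E
```

```text
elbow [[431.5 320.3]] (430.6, 321.5)
wide inner rim [[516.7 332.1]] (517.2, 338.6)
pocket far [[516.4 337.8]] (517.2, 338.6)
pocket near [[429.1 320. ]] (430.6, 321.5)
tee [[ 607.9 -314.1]] (607.3, -311)
flange [[ 521.1 -300.1]] (520, -300)
```

The views show all five fittings flat and upright in their own pockets, within about 3 mm of centre wherever I could measure. The valve, spray can and wrench look undisturbed. Handing in.

```bash
python3 -c "
from workcell import bot
print(bot.job_done())"
```

```text
the job is handed in; nothing more can be done
None
```

The job is handed in at about 25 s of the 104 s allowed: the elbow and wide coupling are in the two-pocket tray, and the tee, flange and narrow coupling in the three-pocket tray, all upright in their own pockets; the elbow, tee and flange measured within about 3 mm of centre, and the two couplings were checked only by eye.

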